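# Free the eccentric cam, then push the follower slide home

### The job

Bring the white fibre holder forward on its loading slide, which the brass eccentric cam is blocking: with the fingertips push the red cam lever round anticlockwise (seen from above) until it stops, so that the cam's low point faces the slide, and only then push the blue push plate until the slide is fully home against its end stops. Only push: do not grip the lever or the plate, do not touch or lift the holder, which stays seated in its nest, and leave the other things where they stand.

Things in the scene. Friction and masses are not known exactly. Their poses are not given: they have to be found in the camera images.
- fixture: grey base plate of the fixture, fixed to the bench, 155x104x12 mm. Origin on the bench, under the middle of the slide track; its +x is the direction in which the slide is pushed (forward, towards the cam), +y left of that, z up. The plate reaches from x = -65 to +90 mm, y = +-52 mm. Two steel rails at y = +-41 mm, 26 mm high above the bench; the two end stops on them are 36 mm high.
- slide (a joint): travel of the follower slide along the fixture's +x, m: 0 = back (start), 0.034 = fully home against the end stops. It moves with about 2.5 N of friction and stays where it is left. With the cam's high side towards it, its nose strikes the cam on the way and the slide cannot get home
- push_plate (a point): centre of the rear face of the blue upright push plate of the slide, 55 mm above the bench. The plate is 88 mm wide (across the track), 10 mm thick and stands from 28 to 72 mm above the bench; the space behind it (fixture -x side) is free. Push it along the fixture's +x
- cam (a joint): angle of the eccentric cam and its lever, rad: 0 = low point towards the slide, lever at its stop; grows clockwise seen from above; starts between 1.4 and 2.0. Lever friction is about 2 N at the paddle; it stays where it is left. The stop at 0 is hard, a push against it does not move it further
- cam_axis (a point): vertical pivot axis of the brass cam plate (44 mm disc, 10 mm off-centre), at the top of the hub, 37.5 mm above the bench, 55 mm ahead of the fixture's origin
- lever_paddle (a point): centre of the red upright paddle at the end of the cam lever, 55 mm from the cam axis, 54 mm above the bench; the paddle stands from 31 to 75 mm above the bench, is 28 mm long along the lever and 14 mm thick. At the start the lever points to the fixture's right (-y); anticlockwise it swings by the far side (+x) and ends 20 degrees to the left of the fixture's +x
- holder: white grooved fibre holder with two thumb screws, 34x40x26 mm, loose in the nest (a 5 mm high frame) on the slide; origin at the middle of its underside. Its top is 49 mm above the bench, its rear side about 3 mm ahead of the push plate
- nest (a point): centre of the nest floor on the slide, 23 mm above the bench; axes as the fixture's
- loupe_black: black eye loupe, 39 mm across, 32 mm high, loose bystander; origin at the middle of its underside
- paste_jar: round jar with black lid, 45 mm across, 46 mm high, loose bystander; origin at the middle of its underside
- tape_yellow: roll of yellow tape lying flat, 73 mm across, 13 mm high, loose bystander; origin at the middle of its underside
- cup_white: small white open cup, 52 mm across, 35 mm high, loose bystander; origin at the middle of its underside
- box_orange: small white carton with an orange lid, 50x70x37 mm, loose bystander; origin at the middle of its underside
There are look-alikes about, which are no part of the job. Leave any brown look-alike of the holder alone.

How it is judged:
By the outcome, as a careful person would: the job done as asked, in the order asked, and still so for the second after the job is handed in, with the robot touching nothing.
It also fails if it takes over 48 s, if anything falls off the work surface, if the arm or the gripper's body presses on something with over 40 N, if the wrist force passes 120 N, or if a joint passes its speed limit or range.

### The arm

A 6-joint arm with a two-finger parallel gripper is mounted at the origin on a cart in front of the work surface, level with it; the furniture and walls round the work are solid. World frame = base frame: x ahead of the robot, y to its left, z up, the work surface at z = 0. Lengths are in m, angles in rad, forces in N, time in s.
With the tool pointing down it reaches from about 0.3 to 0.75 m from the base axis. Payload 8.5 kg.
Tool frame: the origin (TCP) lies on the centre line of the jaws, within the pads' length; the fingertips stand 19 mm ahead of it and the grasp point (between the pads) is the TCP (tcp_to_tips is the distance from the TCP to the fingertips, in m); z points along the fingers, y is the line along which they close (so a half turn about z gives the same grasp; the last joint's range is limited). The gripper opens to 85 mm and grips with 20 to 120 N. Pads are 22 mm wide; open, the fingers measure 114 mm over their backs; the gripper's body (76 mm by 85 mm) begins 54 mm behind the grasp point. The pads swing forward as they close: fully open they stand 13 mm farther back than shut.
Start: joints at [-1.322, 0.381, 1.297, -0, 1.464, -0.215], TCP at [0.246, -0.492, 0.25] pointing down, gripper open.
Joint ranges: [-3.11, 3.11], [-0.89, 2.33], [0.22, 2.48], [-1.42, 4.56], [0.17, 2.85], [-2.88, 2.88]. Speed limits (rad/s): [2.39, 2.39, 3.14, 3.14, 3.14, 3.14].

### API

Orientations are given as a rotation vector (axis times angle).
In Python, from bench import get_state, read_camera, sign_off, tcp_to_tips gives the robot as it stands.
- The arm moves only by the tool drive_tool, never from a script. Its argument "deltas" is a list of rows, each an object with "slide": the shift along the tool's x, y, z in mm, a list of three; "twist": the turn about the tool's z in degrees; "jaw": the closure in counts, from 0 (fully open) to 255 (shut). In form: [{"slide": [tx, ty, tz], "twist": twist, "jaw": jaw}, ...]. A call has 1 to 20 rows; each row shifts and turns the commanded pose from where the row before left it, along the tool's axes as they then stand; what a row does not reach is not made up. A row lasts 1/10 s, in which the tool goes at most 50 mm and 8.59 degrees, less where a joint would pass 70% of its speed; a pose out of reach is approached as far as the arm can. A call is refused whole if a number of a shift passes 50 or a number of a turn 8.59, either way. A call with a gripper value outside its range is refused whole. The fingers move at their own pace and stop on an object; "newtons" is the grip in N (left out, the last holds). Time passes only in rows, so rows that do not move let the fingers close. It gives the time, the measured TCP pose, the force, the opening and the grip force at its end, in the units of the state.
- get_state(): the state, without advancing time (a new reading comes with each control period).
- read_camera(name): name is "scene" or "side" or "wrist"; returns a dict with "color" (400x640x3 uint8, red, green, blue), "z_map" (400x640 float32, m along the optical axis (not along the pixel's ray), 0 where there is no reading), "fx", "fy", "cx", "cy" (pixels), "world_to_cam" (4x4, takes a point from world to camera coordinates). Camera axes: x right, y up, looking along -z (the intrinsics and any distortion apply to the point x, -y, -z); pixel columns grow to the right and rows downward; lengths in m; the calibration is good to about 2 mm. A picture is of the moment at which its call begins.
- sign_off(): hands the job in; it is judged then, once.
The state is a dict: "time_s": time; "joint_pos": joint angles; "joint_vel": joint speeds; "effort": joint torques, N m; "tool_pos": TCP position; "ee_rot": TCP orientation; "wrist_force": force on the tool from outside, world axes, zero at the start; "torque": the same for the moment, N m; "gripper_width": opening from 0.0 (shut) to 1.0 (fully open); "grip_force": force on a finger pad.
Only numpy, scipy, OpenCV 4.12 (cv2) and the standard library are available. Lean on these libraries where they do the work, as an engineer would, in place of code of your own. Each camera call takes 0.05 s, during which the arm holds its last target. There are 200 camera calls.

## Working session

There is one attempt and no reset: what is moved stays moved. The work goes in short steps, Python scripts to look and compute and a tool call to move; the robot and the scene stay as the last step left them, time stands still between calls to the robot, and variables do not carry over. Pictures are saved under pics/ and viewed, at most 10 in all, crops included, and the job is handed in when it is done.

Besides the shell and the picture viewer there is one more tool, called after "Request:" by a JSON object that holds its "name" and its "arguments". drive_tool: Moves the arm, as the interface text tells. Its arguments: {"type":"object","properties":{"deltas":{"type":"array","items":{"type":"object","properties":{"slide":{"type":"array","items":{"type":"number"}},"twist":{"type":"number"},"jaw":{"type":"number"}}}},"newtons":{"type":"number"}},"required":["deltas"]}

```bash
mkdir -p pics; cat > h.py <<'E'
import numpy as np, cv2
from bench import *
def snap(n,f):
    c=read_camera(n); cv2.imwrite(f'pics/{f}.png',c['color'][:,:,::-1]); np.save(f'pics/{f}.npy',c,allow_pickle=True); return c
def load(f): return np.load(f'pics/{f}.npy',allow_pickle=True).item()
def world(c,u,v,z=None):
    d=c['z_map'][int(v),int(u)]
    T=np.linalg.inv(c['world_to_cam'])
    r=np.array([(u-c['cx'])/c['fx'],-(v-c['cy'])/c['fy'],-1])
    if z is None: return T[:3,:3]@(r*d)+T[:3,3]
    R=T[:3,:3]@r; return T[:3,3]+R*(z-T[2,3])/R[2]
E
python3 - <<'E'
from h import *
print(get_state()['ee_rot'],tcp_to_tips, [k for k in snap('scene','s1')])
snap('side','d1')
E
```

```text
[-3.05604851e+00 -7.21689666e-01  6.34796508e-05] 0.019 ['color', 'z_map', 'fx', 'fy', 'cx', 'cy', 'world_to_cam']
```

View pics/s1.png

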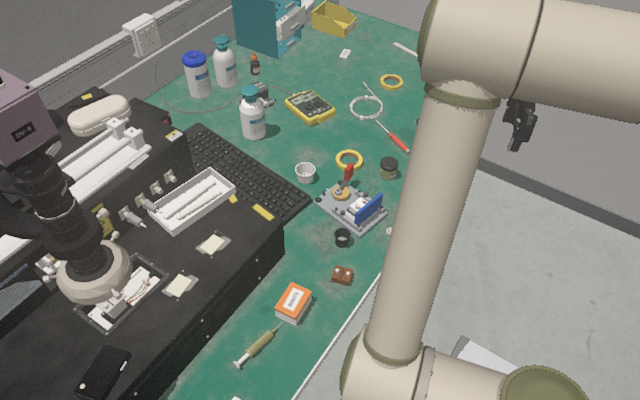

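View pics/d1.png

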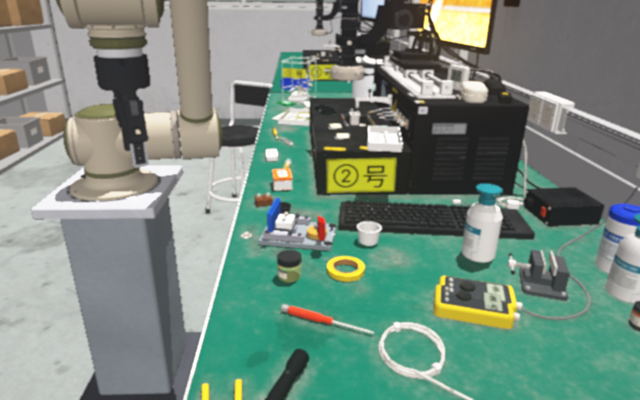

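The scene view shows the fixture around (350,205), with the blue plate at (369,208), the red paddle at (348,175) and the cam at (341,190). The side view shows it around (298,232). I'll enlarge both.

```bash
python3 - <<'E'
from h import *
a=load('s1')['color'][140:260,280:420,::-1]; b=load('d1')['color'][190:290,240:400,::-1]
cv2.imwrite('pics/c1.png',cv2.resize(a,None,fx=5,fy=5,interpolation=cv2.INTER_CUBIC))
cv2.imwrite('pics/c2.png',cv2.resize(b,None,fx=5,fy=5,interpolation=cv2.INTER_CUBIC))
E
```

```text
(no output)
```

View pics/c1.png

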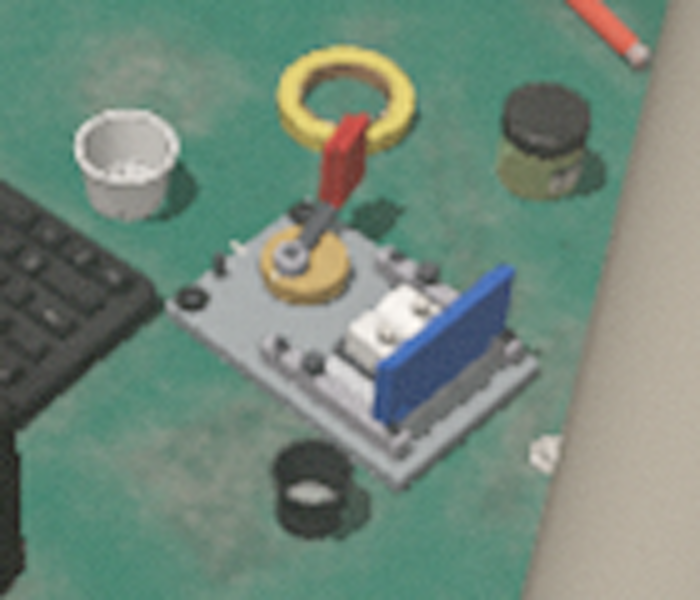

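View pics/c2.png

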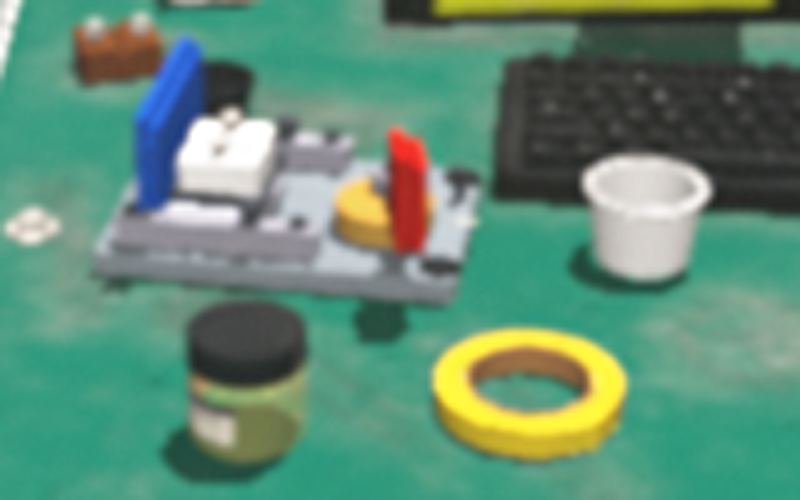

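```bash
cat > fit.py <<'E'
from h import *
from scipy.optimize import least_squares
S,D=load('s1'),load('d1')
s=lambda p:(280+p[0]/5,140+p[1]/5); d=lambda p:(240+p[0]/5,190+p[1]/5)
obs=[(S,s(p),q) for p,q in [((165,303),(90,52,12)),((400,480),(-65,52,12)),((540,365),(-65,-52,12)),((291,253),(55,0,37.5))]]
obs+=[(D,d(p),q) for p,q in [((97,265),(-65,-52,12)),((462,290),(90,-52,12)),((482,178),(90,52,12))]]
def proj(c,P):
    p=c['world_to_cam'][:3,:3]@P+c['world_to_cam'][:3,3]
    return np.array([c['cx']+c['fx']*p[0]/-p[2], c['cy']-c['fy']*p[1]/-p[2]])
def F(t,q):
    q=np.array(q)/1000; a=t[2]; return np.array([t[0]+np.cos(a)*q[0]-np.sin(a)*q[1],t[1]+np.sin(a)*q[0]+np.cos(a)*q[1],q[2]])
if __name__=='__main__':
    for c,p,q in obs: print(q,world(c,*p,q[2]/1000).round(4))
    p0=world(S,*obs[3][1],.0375); r=obs[1][1]; 
    v=world(S,*obs[0][1],.012)-world(S,*obs[1][1],.012); a=np.arctan2(v[1],v[0])
    f=least_squares(lambda t:np.concatenate([proj(c,F(t,q))-p for c,p,q in obs]),[p0[0],p0[1],a],loss='soft_l1')
    t=f.x; print(t,np.degrees(t[2])); print((f.fun.reshape(-1,2)).round(1))
    inv=lambda w:(np.array([[np.cos(t[2]),np.sin(t[2])],[-np.sin(t[2]),np.cos(t[2])]])@(w[:2]-t[:2])*1000).round(1)
    for n,c,p,z in [('blue top R',S,s((515,268)),.072),('blue top L',S,s((375,385)),.072),('blueRbot-side',D,d((140,125)),.072),
      ('pad topnear',S,s((345,120)),.075),('pad top far',S,s((362,118)),.075),('pad side top',D,d((405,133)),.075),
      ('loupe',S,s((312,460)),.032),('loupebase',S,s((312,520)),0),('jar',S,s((546,112)),.046),('tape',S,s((347,97)),.013),('cup',S,s((127,147)),.035),('jarD',D,d((247,340)),.046),('cupD',D,d((646,180)),.035),('tapeD',D,d((530,380)),.013)]:
        w=world(c,*p,z); print(n,w.round(3),inv(w))
    np.save('t.npy',t)
E
python3 fit.py; python3 -c "
from h import *
s=get_state();print(s)
from scipy.spatial.transform import Rotation as R;print(R.from_rotvec(s['ee_rot']).as_matrix().round(3))"
```

```text
(90, 52, 12) [ 0.5966 -0.2762  0.012 ]
(-65, 52, 12) [ 0.445 -0.248  0.012]
(-65, -52, 12) [ 0.4246 -0.3464  0.012 ]
(55, 0, 37.5) [ 0.5518 -0.3195  0.0375]
(-65, -52, 12) [ 0.4295 -0.3656  0.012 ]
(90, -52, 12) [ 0.5806 -0.3895  0.012 ]
(90, 52, 12) [ 0.5972 -0.2893  0.012 ]
[ 0.50034897 -0.31246498 -0.18094127] -10.367171055373834
[[-0.3 -0.6]
 [ 0.1 -0.6]
 [ 0.2 -1.9]
 [-0.3 -1.2]
 [-0.7 -3.2]
 [-0.9 -2.3]
 [ 0.  -2.4]]
blue top R [ 0.445 -0.344  0.072] [-49.  -40.8]
blue top L [ 0.462 -0.246  0.072] [-49.4  58.5]
blueRbot-side [ 0.449 -0.356  0.072] [-43.2 -51.9]
pad topnear [ 0.56  -0.379  0.075] [ 71.1 -55.1]
pad top far [ 0.554 -0.385  0.075] [ 66.1 -62.1]
pad side top [ 0.557 -0.371  0.075] [ 66.4 -47.6]
loupe [ 0.478 -0.221  0.032] [-38.7  85.7]
loupebase [ 0.471 -0.213  0.   ] [-47.   92.4]
jar [ 0.493 -0.469  0.046] [  20.7 -155.4]
tape [ 0.598 -0.451  0.013] [ 121.2 -118.2]
cup [ 0.661 -0.336  0.035] [161.8   6.1]
jarD [ 0.494 -0.483  0.046] [  24.3 -169. ]
cupD [ 0.663 -0.337  0.035] [164.7   5. ]
tapeD [ 0.601 -0.46   0.013] [ 126. -127.]
{'time_s': 0.1, 'joint_pos': array([-1.32226422e+00,  3.81147482e-01,  1.29814649e+00,  4.39091580e-07,
        1.46360822e+00, -2.15295891e-01]), 'joint_vel': array([-0.0005355 ,  0.00053047, -0.00214995, -0.00084237,  0.00090694,
        0.00017478]), 'effort': array([ 4.11278947e-03, -4.49222946e+01, -2.31654489e+01, -1.49058778e-04,
        3.69216723e-03,  2.79847620e-05]), 'tool_pos': array([ 0.24599793, -0.49166077,  0.24977636]), 'ee_rot': array([-3.05621247e+00, -7.21764840e-01,  3.34826161e-05]), 'wrist_force': array([ 0.29972632, -0.3027813 , -0.43122836]), 'torque': array([-0.01192584, -0.02136628, -0.04433878]), 'grip_force': 0.0, 'gripper_width': 1.002326719646552}
[[ 0.894  0.447 -0.   ]
 [ 0.447 -0.894  0.001]
 [ 0.    -0.001 -1.   ]]
```

```bash
python3 - <<'E'
from fit import *
for n,c,L in [('S',S,[(330,245),(322,165),(372,175),(300,200),(368,208),(338,195),(349,171),(305,167)]),('D',D,[(300,260),(340,245),(250,250),(272,215),(330,232),(321,228),(346,260),(289,258),(369,226)])]:
    for p in L: print(n,p,c['z_map'][p[1],p[0]].round(3),world(c,*p).round(4))
    # blue plate cloud
    hsv=cv2.cvtColor(c['color'],cv2.COLOR_RGB2HSV)
    y0,y1,x0,x1=(160,240,320,400) if n=='S' else (190,250,255,345)
    for nm,m in [('blue',(abs(hsv[:,:,0].astype(int)-115)<12)&(hsv[:,:,1]>150)),('red',((hsv[:,:,0]<5)|(hsv[:,:,0]>174))&(hsv[:,:,1]>150))]:
        v,u=np.nonzero(m[y0:y1,x0:x1]); v+=y0;u+=x0
        W=np.array([world(c,a,b) for a,b in zip(u,v)]); ok=c['z_map'][v,u]>0;W=W[ok]
        print(nm,len(W),np.percentile(W,[2,50,98],axis=0).round(3).tolist(),'px',u.min(),u.max(),v.min(),v.max())
E
```

```text
S (330, 245) 1.137 [ 0.4923 -0.1933  0.0018]
S (322, 165) 1.309 [ 6.533e-01 -4.021e-01  6.000e-04]
S (372, 175) 1.287 [ 0.5248 -0.4455  0.001 ]
S (300, 200) 1.207 [ 0.622  -0.2568  0.0161]
S (368, 208) 1.136 [ 0.4558 -0.2951  0.0598]
S (338, 195) 1.207 [ 0.5498 -0.3165  0.0254]
S (349, 171) 1.206 [ 0.5527 -0.3684  0.0642]
S (305, 167) 1.28 [ 0.6767 -0.3567  0.0171]
blue 23 [[0.449, -0.337, 0.07], [0.46, -0.282, 0.074], [0.467, -0.259, 0.075]] px 356 381 194 213
red 39 [[0.552, -0.382, 0.039], [0.555, -0.367, 0.074], [0.561, -0.359, 0.079]] px 345 352 164 180
D (300, 260) 0.843 [ 0.5132 -0.4803  0.0398]
D (340, 245) 0.979 [ 0.6    -0.3538 -0.0015]
D (250, 250) 0.951 [ 0.4102 -0.3743  0.0005]
D (272, 215) 0.966 [ 0.4555 -0.3346  0.0617]
D (330, 232) 1.006 [ 0.5807 -0.3181  0.0112]
D (321, 228) 0.921 [ 0.5564 -0.3897  0.0585]
D (346, 260) 0.901 [ 0.6043 -0.4334  0.0099]
D (289, 258) 0.835 [ 0.4931 -0.4849  0.0471]
D (369, 226) 1.006 [ 0.6665 -0.3165  0.0244]
blue 261 [[0.446, -0.349, 0.031], [0.457, -0.324, 0.059], [0.468, -0.267, 0.072]] px 267 280 198 230
red 133 [[0.55, -0.394, 0.034], [0.556, -0.39, 0.06], [0.563, -0.368, 0.075]] px 318 324 216 239
```

Request:
{"name": "drive_tool", "arguments": {"deltas": [{"slide": [15, -2, -10], "twist": 0, "jaw": 255}, {"slide": [25, -4, -10], "twist": 0, "jaw": 255}, {"slide": [25, -4, -10], "twist": 4, "jaw": 255}, {"slide": [25, -3, -10], "twist": 4, "jaw": 255}, {"slide": [25, -2, -10], "twist": 4, "jaw": 255}, {"slide": [25, 0, -10], "twist": 4, "jaw": 255}, {"slide": [25, 2, -10], "twist": 4, "jaw": 255}, {"slide": [25, 4, -10], "twist": 4, "jaw": 255}, {"slide": [25, 6, -10], "twist": 4, "jaw": 255}, {"slide": [15, 6, 0], "twist": 4, "jaw": 255}, {"slide": [10, 6, 0], "twist": 5, "jaw": 255}, {"slide": [0, 0, 0], "twist": 0, "jaw": 255}, {"slide": [0, 0, 0], "twist": 0, "jaw": 255}]}}

```text
time_s: 1.4
tool_pos: [0.4688, -0.4413, 0.3405]
ee_rot: [-3.129, 0.281, 0.0]
wrist_force: [-0.1, -1.1, 0.1]
gripper_width: -0.003
grip_force: 0.0
```

```bash
python3 - <<'E'
from h import *
snap('wrist','w1'); s=get_state(); print(s['tool_pos'],s['joint_pos'],s['gripper_width'],s['wrist_force'])
E
```

```text
[ 0.46850059 -0.44133592  0.3406757 ] [-9.39141082e-01  5.21568914e-01  8.09087701e-01  1.42804440e-05
  1.81099782e+00  8.11467750e-01] 0.004969033432328612 [-0.15323978 -0.22025495  0.39009172]
```

View pics/w1.png

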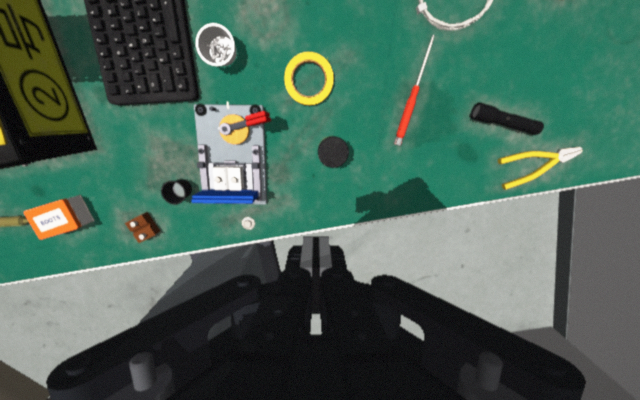

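The wrist view shows the whole fixture: plate corners near (195,105) to (268,205), the paddle at (257,118) and the blue plate at (222,198). I'll enlarge that region.

```bash
python3 - <<'E'
from h import *
a=load('w1')['color'][90:215,160:290,::-1]
cv2.imwrite('pics/c3.png',cv2.resize(a,None,fx=4.8,fy=4.8,interpolation=cv2.INTER_CUBIC))
E
```

```text
(no output)
```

View pics/c3.png

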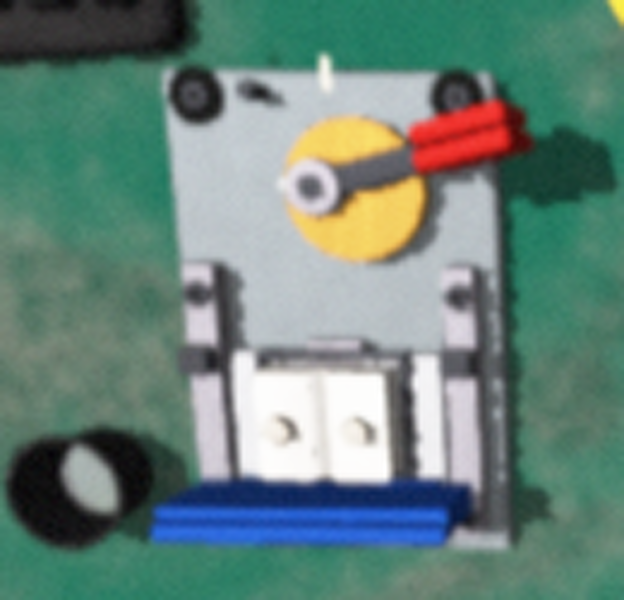

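```bash
cat > fit2.py <<'E'
from fit import *
W=load('w1'); w=lambda p:(160+(p[0])/4.8-.4,90+p[1]/4.8-.4)
T=np.linalg.inv(W['world_to_cam']); print('cam',T[:3,3].round(3),T[:3,2].round(2))
obs=[(W,w(p),q) for p,q in [((165,72),(90,52,12)),((490,73),(90,-52,12)),((510,533),(-65,-52,12)),((311,186),(55,0,37.5))]]
for c,p,q in obs: print(q,world(c,*p,q[2]/1000).round(4))
f=least_squares(lambda t:np.concatenate([proj(c,F(t,q))-p for c,p,q in obs]),[.5,-.31,-.18],loss='soft_l1')
t=f.x; np.save('t.npy',t); print(t,np.degrees(t[2])); print((f.fun.reshape(-1,2)).round(1))
inv=lambda w:(np.array([[np.cos(t[2]),np.sin(t[2])],[-np.sin(t[2]),np.cos(t[2])]])@(w[:2]-t[:2])*1000).round(1)
for n,p,z in [('blueTop rearL',(150,543),.072),('rearR',(445,543),.072),('midL',(157,507),.072),('midR',(452,507),.072),('frontR',(470,485),.072),
 ('padA',(412,150),.075),('padB',(415,170),.075),('padC',(515,135),.075),('padD',(500,100),.075),('padE',(410,128),.075),('hub',(311,186),.0375),('lever arm',(411,168),.037),('loupe',(110,480),.032)]:
    print(n,inv(world(W,*w(p),z)),'depthz',world(W,*w(p)).round(3), inv(world(W,*w(p))))
E
python3 fit2.py
```

```text
cam [ 0.535 -0.453  0.464] [ 0.26 -0.05  0.96]
(90, 52, 12) [ 0.5943 -0.2786  0.012 ]
(90, -52, 12) [ 0.576  -0.3785  0.012 ]
(-65, -52, 12) [ 0.4296 -0.3515  0.012 ]
(55, 0, 37.5) [ 0.5518 -0.3224  0.0375]
[ 0.49751703 -0.31190317 -0.18476697] -10.586367488008984
[[-1.1 -0.7]
 [ 0.6 -0.4]
 [ 0.5  3.3]
 [-0.2  0.2]]
blueTop rearL [-47.   44.9] depthz [ 0.446 -0.224  0.   ] [-67.1  77.4]
rearR [-46.5 -42.7] depthz [ 0.444 -0.345  0.072] [-46.4 -42.7]
midL [-36.   41.6] depthz [ 0.469 -0.262  0.067] [-37.4  44. ]
midR [-35.5 -45.3] depthz [ 0.453 -0.348  0.063] [-37.6 -43.4]
frontR [-28.8 -50.9] depthz [ 0.452 -0.346  0.03 ] [-38.5 -42.3]
padA [ 65.6 -40.2] depthz [ 0.557 -0.353  0.032] [ 65.9 -30. ]
padB [ 60.3 -40.7] depthz [ 0.551 -0.353  0.031] [ 60.1 -30.3]
padC [ 69.7 -68.5] depthz [ 0.554 -0.392  0.072] [ 69.7 -68. ]
padD [ 78.7 -64.8] depthz [ 0.568 -0.379  0.006] [ 81.6 -52.9]
padE [ 71.3 -40. ] depthz [ 0.561 -0.363  0.07 ] [ 71.4 -38.9]
hub [55.3 -0.3] depthz [ 0.552 -0.322  0.037] [55.3 -0.3]
lever arm [ 60.7 -30.6] depthz [ 0.552 -0.352  0.033] [ 60.7 -29.6]
loupe [-37.2  73.6] depthz [ 0.471 -0.221  0.008] [-42.7  84.9]
```

Request:
{"name": "drive_tool", "arguments": {"deltas": [{"slide": [0, 0, 10], "twist": -4.9, "jaw": 255}, {"slide": [0, 0, 15], "twist": -4.9, "jaw": 255}, {"slide": [0, 0, 15], "twist": -4.9, "jaw": 255}, {"slide": [12, -11, 20], "twist": 0, "jaw": 255}, {"slide": [20, -18, 20], "twist": 0, "jaw": 255}, {"slide": [20, -18, 20], "twist": 0, "jaw": 255}, {"slide": [10, -10.5, 20], "twist": 0, "jaw": 255}, {"slide": [0, 0, 20], "twist": 0, "jaw": 255}, {"slide": [0, 0, 20], "twist": 0, "jaw": 255}, {"slide": [0, 0, 20], "twist": 0, "jaw": 255}, {"slide": [0, 0, 10], "twist": 0, "jaw": 255}, {"slide": [0, 0, 0], "twist": 0, "jaw": 255}, {"slide": [0, 0, 0], "twist": 0, "jaw": 255}]}}

```text
time_s: 2.75
tool_pos: [0.5262, -0.3803, 0.1514]
ee_rot: [3.138, 0.118, 0.001]
wrist_force: [0.0, 0.6, 0.6]
gripper_width: 0.0
grip_force: 0.0
```

```bash
python3 - <<'E'
from h import *
snap('wrist','w2'); c=snap('scene','s2')
a=load('w2')['color'][:,:,::-1]; b=cv2.resize(c['color'][140:240,270:430,::-1],None,fx=3,fy=3,interpolation=cv2.INTER_CUBIC)
b=cv2.copyMakeBorder(b,0,400*0+300-300,0,0,cv2.BORDER_CONSTANT)
a=cv2.resize(a[:,100:540],(440,400))[0:300]
cv2.imwrite('pics/m2.png',np.hstack([a[:,:320],b]) if b.shape[0]==300 else a)
E
```

```text
(no output)
```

View pics/m2.png

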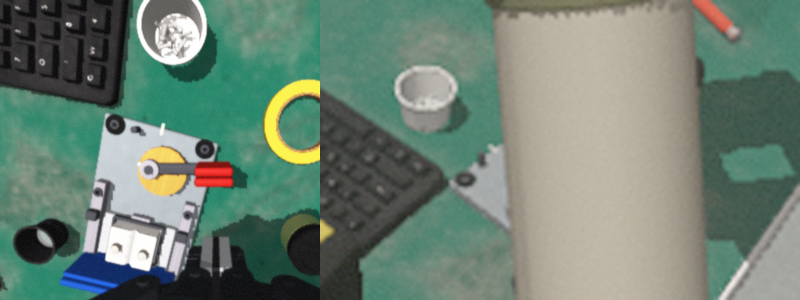

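The wrist view (left half) shows the shut fingertips at (217,250), straight behind the paddle at (213,175). The lever lies square to the push direction, so I can descend and start the arc.

Request:
{"name": "drive_tool", "arguments": {"deltas": [{"slide": [0, 0, 10], "twist": 0, "jaw": 255}, {"slide": [0, 0, 18], "twist": 0, "jaw": 255}, {"slide": [0, 0, 18], "twist": 0, "jaw": 255}, {"slide": [0, 0, 18], "twist": 0, "jaw": 255}, {"slide": [0, 0, 12], "twist": 0, "jaw": 255}, {"slide": [0, 0, 6], "twist": 0, "jaw": 255}, {"slide": [0, 0, 0], "twist": 0, "jaw": 255}, {"slide": [4, 0, 0], "twist": 0, "jaw": 255}, {"slide": [4, 0, 0], "twist": 0, "jaw": 255}, {"slide": [4, 0, 0], "twist": 0, "jaw": 255}, {"slide": [4.9, 1.4, 0], "twist": -5, "jaw": 255}, {"slide": [4.9, 1.4, 0], "twist": -5, "jaw": 255}, {"slide": [4.9, 1.4, 0], "twist": -5, "jaw": 255}, {"slide": [4.9, 1.4, 0], "twist": -5, "jaw": 255}]}}

```text
time_s: 4.25
tool_pos: [0.5587, -0.3807, 0.0689]
ee_rot: [3.07, 0.666, -0.0]
wrist_force: [-1.9, -0.1, 1.4]
gripper_width: 0.003
grip_force: 1.0
```

```bash
python3 - <<'E'
from h import *
c=snap('wrist','w3');s=get_state();print(s['tool_pos'],s['wrist_force'],s['joint_pos'])
cv2.imwrite('pics/m3.png',c['color'][:300,100:540,::-1])
E
```

```text
[ 0.5592775  -0.3805929   0.06874961] [-0.31804587  1.08567069 -0.63410264] [-7.72032763e-01  7.57352554e-01  1.15023230e+00 -1.97400213e-04
  1.23327358e+00  3.66997231e-01]
```

View pics/m3.png

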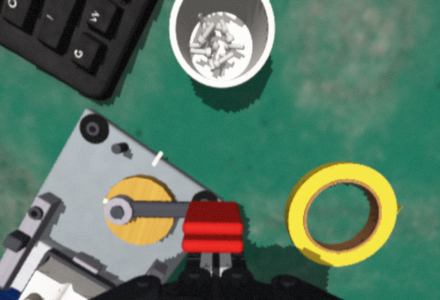

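The paddle at (212,228) sits square on the fingertips with the lever horizontal, so contact is good. Continuing the arc.

Request:
{"name": "drive_tool", "arguments": {"deltas": [{"slide": [4.9, 1.4, 0], "twist": -5, "jaw": 255}, {"slide": [4.9, 1.4, 0], "twist": -5, "jaw": 255}, {"slide": [4.9, 1.4, 0], "twist": -5, "jaw": 255}, {"slide": [4.9, 1.4, 0], "twist": -5, "jaw": 255}, {"slide": [4.9, 1.4, 0], "twist": -5, "jaw": 255}, {"slide": [4.9, 1.4, 0], "twist": -5, "jaw": 255}, {"slide": [4.9, 1.4, 0], "twist": -5, "jaw": 255}, {"slide": [4.9, 1.4, 0], "twist": -5, "jaw": 255}, {"slide": [4.9, 1.4, 0], "twist": -5, "jaw": 255}, {"slide": [4.9, 1.4, 0], "twist": -5, "jaw": 255}, {"slide": [4.9, 1.4, 0], "twist": -5, "jaw": 255}, {"slide": [4.9, 1.4, 0], "twist": -5, "jaw": 255}, {"slide": [4.9, 1.4, 0], "twist": -5, "jaw": 255}]}}

```text
time_s: 5.6
tool_pos: [0.6083, -0.3421, 0.0688]
ee_rot: [2.232, 2.207, 0.0]
wrist_force: [1.7, -2.1, -1.2]
gripper_width: 0.002
grip_force: 1.1
```

Request:
{"name": "drive_tool", "arguments": {"deltas": [{"slide": [1.9, 0.5, 0], "twist": -2, "jaw": 255}, {"slide": [1.9, 0.5, 0], "twist": -2, "jaw": 255}]}}

```text
time_s: 5.8
tool_pos: [0.6093, -0.3382, 0.0688]
ee_rot: [2.156, 2.282, 0.0]
wrist_force: [1.8, -2.1, 0.0]
gripper_width: 0.001
grip_force: 1.0
```

```bash
python3 - <<'E'
from h import *
s=get_state();t=np.load('t.npy');a=t[2]
M=np.array([[np.cos(a),np.sin(a)],[-np.sin(a),np.cos(a)]]);p=M@(s['tool_pos'][:2]-t[:2])*1000-[55,0]
from scipy.spatial.transform import Rotation as R
y=R.from_rotvec(s['ee_rot']).as_matrix()[:2,0];print(p,np.hypot(*p),'polar',np.degrees(np.arctan2(p[1],p[0])),'tool yaw fix',np.degrees(np.arctan2(y[1],y[0])-a),s['wrist_force'],s['tool_pos'])
E
```

```text
[59.70069158 -5.30990199] 59.93636320281991 polar -5.0826299631557665 tool yaw fix 103.84984282108718 [ 1.84311591 -2.06959346  0.04960959] [ 0.60928989 -0.33819522  0.06883861]
```

Request:
{"name": "drive_tool", "arguments": {"deltas": [{"slide": [1.9, 0.5, 0], "twist": -2, "jaw": 255}, {"slide": [1.9, 0.5, 0], "twist": -2, "jaw": 255}, {"slide": [1.5, 0.4, 0], "twist": -1.5, "jaw": 255}]}}

```text
time_s: 6.1
tool_pos: [0.6101, -0.3328, 0.0689]
ee_rot: [2.044, 2.383, 0.0]
wrist_force: [1.8, -2.1, 0.4]
gripper_width: -0.0
grip_force: 1.0
```

Request:
{"name": "drive_tool", "arguments": {"deltas": [{"slide": [1, 0, 0], "twist": 0, "jaw": 255}, {"slide": [1, 0, 0], "twist": 0, "jaw": 255}]}}

```text
time_s: 6.3
tool_pos: [0.6094, -0.3306, 0.0686]
ee_rot: [2.046, 2.383, -0.0]
wrist_force: [1.5, -3.0, 0.4]
gripper_width: 0.002
grip_force: 1.1
```

Request:
{"name": "drive_tool", "arguments": {"deltas": [{"slide": [1, 0, 0], "twist": 0, "jaw": 255}, {"slide": [0, 0, 0], "twist": 0, "jaw": 255}]}}

```text
time_s: 6.5
tool_pos: [0.6093, -0.3303, 0.0686]
ee_rot: [2.045, 2.382, -0.001]
wrist_force: [3.8, -4.0, 0.3]
gripper_width: -0.001
grip_force: 2.5
```

Request:
{"name": "drive_tool", "arguments": {"deltas": [{"slide": [1.5, 0, 0], "twist": 0, "jaw": 255}, {"slide": [0, 0, 0], "twist": 0, "jaw": 255}]}}

```text
time_s: 6.7
tool_pos: [0.6092, -0.3301, 0.0687]
ee_rot: [2.044, 2.38, -0.003]
wrist_force: [4.4, -10.7, -1.6]
gripper_width: 0.002
grip_force: 5.2
```

Request:
{"name": "drive_tool", "arguments": {"deltas": [{"slide": [2, 0, 0], "twist": 0, "jaw": 255}, {"slide": [0, 0, 0], "twist": 0, "jaw": 255}]}}

```text
time_s: 6.9
tool_pos: [0.6092, -0.3299, 0.0688]
ee_rot: [2.042, 2.377, -0.005]
wrist_force: [5.8, -17.7, -4.4]
gripper_width: 0.001
grip_force: 8.8
```

The tip has stopped while the force climbs to 18 N, so the lever is at its stop. I'll back off, rise, turn back and look.

Request:
{"name": "drive_tool", "arguments": {"deltas": [{"slide": [-5, 0, 0], "twist": 0, "jaw": 255}, {"slide": [-10, 0, 0], "twist": 0, "jaw": 255}, {"slide": [-11, 0, 0], "twist": 0, "jaw": 255}, {"slide": [0, 0, -12], "twist": 0, "jaw": 255}, {"slide": [0, 0, -25], "twist": 0, "jaw": 255}, {"slide": [0, 0, -25], "twist": 0, "jaw": 255}, {"slide": [0, 0, -25], "twist": 8.5, "jaw": 255}, {"slide": [0, 0, -25], "twist": 8.5, "jaw": 255}, {"slide": [0, 0, -18], "twist": 8.5, "jaw": 255}, {"slide": [0, 0, 0], "twist": 8.5, "jaw": 255}, {"slide": [0, 0, 0], "twist": 8.5, "jaw": 255}, {"slide": [0, 0, 0], "twist": 8.5, "jaw": 255}, {"slide": [0, 0, 0], "twist": 8.5, "jaw": 255}, {"slide": [0, 0, 0], "twist": 8.5, "jaw": 255}, {"slide": [0, 0, 0], "twist": 8.5, "jaw": 255}, {"slide": [0, 0, 0], "twist": 8.5, "jaw": 255}, {"slide": [0, 0, 0], "twist": 8.5, "jaw": 255}, {"slide": [0, 0, 0], "twist": 8.5, "jaw": 255}, {"slide": [0, 0, 0], "twist": 7.5, "jaw": 255}, {"slide": [0, 0, 0], "twist": 0, "jaw": 255}]}}

```text
time_s: 8.9
tool_pos: [0.6125, -0.3515, 0.1992]
ee_rot: [3.128, -0.295, 0.001]
wrist_force: [-1.3, 0.5, -0.0]
gripper_width: 0.003
grip_force: 0.0
```

Request:
{"name": "drive_tool", "arguments": {"deltas": [{"slide": [-10, -1, -5], "twist": 0, "jaw": 255}, {"slide": [-25, -2, -5], "twist": 0, "jaw": 255}, {"slide": [-25, -2, 0], "twist": 0, "jaw": 255}, {"slide": [-25, -2, 0], "twist": 0, "jaw": 255}, {"slide": [-25, -2, 0], "twist": 0, "jaw": 255}, {"slide": [-25, -2, 0], "twist": 0, "jaw": 255}, {"slide": [-25, -2, 0], "twist": 0, "jaw": 255}, {"slide": [-25, -2, 0], "twist": 0, "jaw": 255}, {"slide": [-10, -1, 0], "twist": 0, "jaw": 255}, {"slide": [0, 0, 0], "twist": 0, "jaw": 255}, {"slide": [0, 0, 0], "twist": 0, "jaw": 255}]}}

```text
time_s: 10.0
tool_pos: [0.4244, -0.3, 0.2088]
ee_rot: [3.127, -0.292, 0.002]
wrist_force: [0.2, 0.5, -0.7]
gripper_width: 0.001
grip_force: 0.0
```

```bash
python3 - <<'E'
from h import *
c=snap('wrist','w4');s=get_state();t=np.load('t.npy');a=t[2]
M=np.array([[np.cos(a),np.sin(a)],[-np.sin(a),np.cos(a)]]);print(M@(s['tool_pos'][:2]-t[:2])*1000,s['tool_pos'])
from scipy.spatial.transform import Rotation as R
y=R.from_rotvec(s['ee_rot']).as_matrix()[:2,0];print('tool yaw fix',np.degrees(np.arctan2(y[1],y[0])-a),s['wrist_force'])
cv2.imwrite('pics/m4.png',cv2.resize(c['color'][:300,120:520,::-1],None,fx=2,fy=2))
E
```

```text
[-73.92748012  -1.74293258] [ 0.42452765 -0.30003467  0.20852452]
tool yaw fix -0.08817953607778087 [ 0.39105712 -0.65836336  0.24929335]
```

View pics/m4.png

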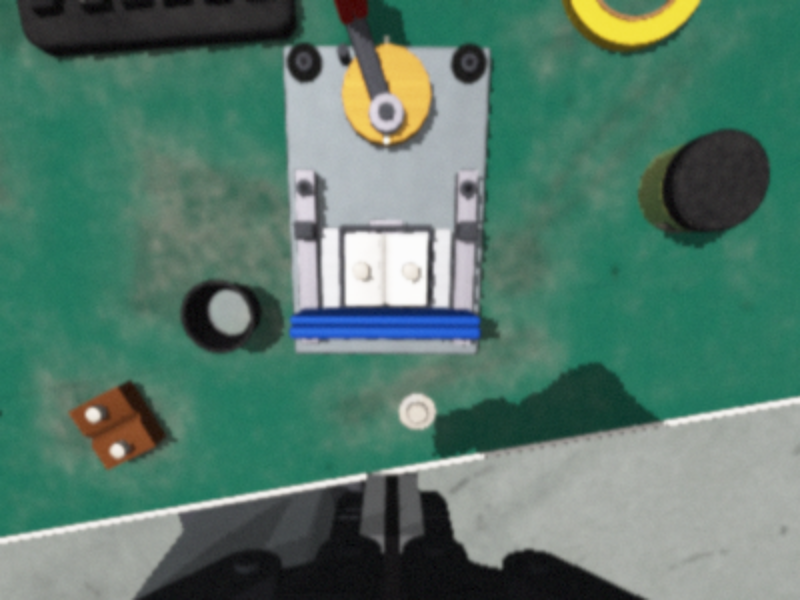

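The lever now points about 20° left, and the cam's mark (387,143) faces the slide. The plate at (385,325) is straight ahead of the fingers (390,490). Next I descend behind it and push.

Request:
{"name": "drive_tool", "arguments": {"deltas": [{"slide": [0, -1.7, 10], "twist": 0, "jaw": 255}, {"slide": [0, 0, 20], "twist": 0, "jaw": 255}, {"slide": [0, 0, 25], "twist": 0, "jaw": 255}, {"slide": [0, 0, 25], "twist": 0, "jaw": 255}, {"slide": [0, 0, 25], "twist": 0, "jaw": 255}, {"slide": [0, 0, 20], "twist": 0, "jaw": 255}, {"slide": [0, 0, 12], "twist": 0, "jaw": 255}, {"slide": [0, 0, 5], "twist": 0, "jaw": 255}, {"slide": [0, 0, 0], "twist": 0, "jaw": 255}, {"slide": [4, 0, 0], "twist": 0, "jaw": 255}, {"slide": [4, 0, 0], "twist": 0, "jaw": 255}, {"slide": [3, 0, 0], "twist": 0, "jaw": 255}, {"slide": [2, 0, 0], "twist": 0, "jaw": 255}, {"slide": [2, 0, 0], "twist": 0, "jaw": 255}, {"slide": [2, 0, 0], "twist": 0, "jaw": 255}, {"slide": [2, 0, 0], "twist": 0, "jaw": 255}]}}

```text
time_s: 11.65
tool_pos: [0.4426, -0.3016, 0.0664]
ee_rot: [-3.128, 0.294, 0.001]
wrist_force: [-3.4, 0.1, 3.1]
gripper_width: -0.003
grip_force: 1.4
```

Request:
{"name": "drive_tool", "arguments": {"deltas": [{"slide": [2, 0, 0], "twist": 0, "jaw": 255}, {"slide": [2, 0, 0], "twist": 0, "jaw": 255}, {"slide": [2, 0, 0], "twist": 0, "jaw": 255}, {"slide": [2, 0, 0], "twist": 0, "jaw": 255}, {"slide": [2, 0, 0], "twist": 0, "jaw": 255}, {"slide": [2, 0, 0], "twist": 0, "jaw": 255}, {"slide": [2, 0, 0], "twist": 0, "jaw": 255}, {"slide": [2, 0, 0], "twist": 0, "jaw": 255}, {"slide": [2, 0, 0], "twist": 0, "jaw": 255}, {"slide": [2, 0, 0], "twist": 0, "jaw": 255}]}}

```text
time_s: 12.65
tool_pos: [0.4627, -0.3054, 0.0663]
ee_rot: [3.128, -0.294, 0.0]
wrist_force: [-2.9, -0.1, 2.9]
gripper_width: 0.003
grip_force: 1.4
```

Request:
{"name": "drive_tool", "arguments": {"deltas": [{"slide": [1.5, 0, 0], "twist": 0, "jaw": 255}, {"slide": [1.5, 0, 0], "twist": 0, "jaw": 255}, {"slide": [1.5, 0, 0], "twist": 0, "jaw": 255}, {"slide": [1.5, 0, 0], "twist": 0, "jaw": 255}, {"slide": [1.5, 0, 0], "twist": 0, "jaw": 255}, {"slide": [1.5, 0, 0], "twist": 0, "jaw": 255}]}}

```text
time_s: 13.25
tool_pos: [0.4714, -0.3071, 0.0663]
ee_rot: [3.128, -0.294, -0.0]
wrist_force: [-2.1, -1.5, 2.1]
gripper_width: 0.002
grip_force: 1.3
```

Request:
{"name": "drive_tool", "arguments": {"deltas": [{"slide": [1, 0, 0], "twist": 0, "jaw": 255}, {"slide": [1, 0, 0], "twist": 0, "jaw": 255}]}}

```text
time_s: 13.45
tool_pos: [0.4734, -0.3074, 0.0663]
ee_rot: [-3.128, 0.294, 0.0]
wrist_force: [-3.0, -2.2, 1.1]
gripper_width: 0.001
grip_force: 1.3
```

Request:
{"name": "drive_tool", "arguments": {"deltas": [{"slide": [1, 0, 0], "twist": 0, "jaw": 255}, {"slide": [1, 0, 0], "twist": 0, "jaw": 255}]}}

```text
time_s: 13.65
tool_pos: [0.4742, -0.3076, 0.0663]
ee_rot: [-3.127, 0.293, 0.005]
wrist_force: [-13.0, -1.2, 7.4]
gripper_width: -0.0
grip_force: 6.3
```

Request:
{"name": "drive_tool", "arguments": {"deltas": [{"slide": [1, 0, 0], "twist": 0, "jaw": 255}, {"slide": [1, 0, 0], "twist": 0, "jaw": 255}]}}

```text
time_s: 13.85
tool_pos: [0.4744, -0.3075, 0.0663]
ee_rot: [-3.126, 0.293, 0.012]
wrist_force: [-22.8, 0.4, 12.9]
gripper_width: 0.001
grip_force: 11.5
```

Request:
{"name": "drive_tool", "arguments": {"deltas": [{"slide": [0, 0, 0], "twist": 0, "jaw": 255}, {"slide": [-4, 0, 0], "twist": 0, "jaw": 255}, {"slide": [-8, 0, 0], "twist": 0, "jaw": 255}, {"slide": [-12, 0, 0], "twist": 0, "jaw": 255}, {"slide": [-12, 0, 0], "twist": 0, "jaw": 255}, {"slide": [0, 0, -10], "twist": 0, "jaw": 255}, {"slide": [0, 0, -25], "twist": 0, "jaw": 255}, {"slide": [0, 0, -25], "twist": 0, "jaw": 255}, {"slide": [0, 0, -25], "twist": 0, "jaw": 255}, {"slide": [0, 0, -25], "twist": 0, "jaw": 255}, {"slide": [0, 0, -25], "twist": 0, "jaw": 255}, {"slide": [-10, 0, -15], "twist": 0, "jaw": 255}, {"slide": [0, 0, 0], "twist": 0, "jaw": 255}, {"slide": [0, 0, 0], "twist": 0, "jaw": 255}]}}

```text
time_s: 15.25
tool_pos: [0.4317, -0.2993, 0.2158]
ee_rot: [-3.127, 0.294, 0.0]
wrist_force: [0.2, -0.5, 0.1]
gripper_width: -0.001
grip_force: 0.0
```

```bash
python3 - <<'E'
from h import *
c=snap('wrist','w5')
cv2.imwrite('pics/m5.png',cv2.resize(c['color'][:300,120:520,::-1],None,fx=2,fy=2))
E
```

```text
(no output)
```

View pics/m5.png

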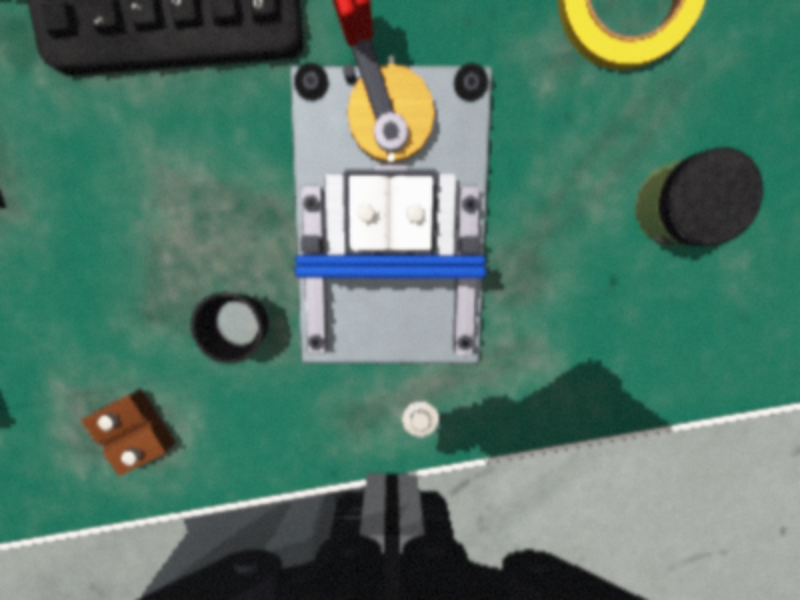

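The plate (390,266) is against the end stops (312,244) and (468,244). The holder is seated in its nest, the lever is at its stop, and the other things haven't moved.

```bash
python3 -c "from bench import *; print(sign_off())"
```

```text
the job is handed in; nothing more can be done
None
```

The cam lever was pushed anticlockwise to its stop, then the slide was pushed fully home against its end stops; the holder is still seated in its nest, nothing else in view moved, and the job was handed in at about 15 s.

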